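# Close a tea tin in the lid press

### The arm

A 6-joint arm with a two-finger parallel gripper is mounted at the origin on the work surface. World frame = base frame: x ahead of the robot, y to its left, z up, the work surface at z = 0. Lengths are in mm, angles in rad, forces in N, time in s.
With the tool pointing down it reaches from about 400 to 925 mm from the base axis. Payload 12.5 kg.
Tool frame: the origin (TCP) lies midway between the tips of the shut fingers; the grasp point (between the pads) lies 19 mm behind it; z points along the fingers, y is the line along which they close (so a half turn about z gives the same grasp; the last joint's range is limited). The gripper opens to 95 mm and grips with 3 to 60 N. Pads are 20 mm wide; open, the fingers measure 119 mm over their backs; the gripper's body (75 mm by 180 mm) begins 59 mm behind the grasp point.
Start: joints at [1.078, 0.491, 1.559, -0, 1.092, -0.106], TCP at [235.752, 578.85, 214.661] pointing down, gripper open.
Joint ranges: [-3.1, 3.1], [-0.84, 2.19], [0.05, 2.79], [-1.13, 4.28], [0.06, 2.93], [-2.69, 2.69]. Speed limits (rad/s): [2.22, 2.22, 2.79, 3.14, 3.14, 3.14].

### API

Orientations are given as [roll, pitch, yaw] about the fixed x, y, z axes, in that order (R = Rz(yaw) Ry(pitch) Rx(roll)).
In Python, from cell import env gives the robot as it stands.
- The arm moves only by the shell command python3 -m inch 'ROWS'. ROWS is JSON, a list of rows, each a list of 7 numbers: the turn, a rotation vector about the tool's x, y, z in rad, then the shift along the tool's x, y, z in cm, then the closure, from -1 (fully open) to 1 (shut). A call has 1 to 20 rows; each row shifts and turns the commanded pose from where the row before left it, along the tool's axes as they then stand; what a row does not reach is not made up. A row lasts 1/8 s, in which the tool goes at most 62.5 mm and 10.7 degrees, less where a joint would pass 70% of its speed; a pose out of reach is approached as far as the arm can. A call with a gripper value outside its range is refused whole. The fingers move at their own pace and stop on an object; the grip force is fixed at half the most. Time passes only in rows, so rows that do not move let the fingers close. It gives the time, the measured TCP pose, the force, the opening and the grip force at its end, in the units of the state.
- env.state(): the state, without advancing time (a new reading comes with each control period).
- env.read_camera(name): name is "scene" or "top"; returns a dict with "img" (420x560x3 uint8, red, green, blue), "depth" (420x560 float32, mm along the optical axis (not along the pixel's ray), 0 where there is no reading), "fx", "fy", "cx", "cy" (pixels), "position" and "orientation" of the camera in the world. Camera axes: x right, y down, z forward; pixel columns grow to the right and rows downward; lengths in mm; the calibration is good to about 2 mm. A picture is of the moment at which its call begins.
- env.job_done(): hands the job in; it is judged then, once.
Trained networks look in a picture, given as the dict that the camera call returned (one of the last four; its "shot" number tells which), for a name from the list of things; names that differ only in an ending like _2 or _b are one class to them, and where a whole thing is asked for, a point or a joint stands for the part that bears it (a point fixed in the world has none). Each returns a list of dicts, best first, with "score" (0 to 1); they miss things now and then, are a little off and sometimes report something else, mostly with a low value. They report only what shows in the picture. A call takes as long as a camera call. They do not tell look-alikes from the thing itself.
- env.find_in(picture, target): "centre" ([x, y, z] in mm, in the coordinates of the camera as it stood for that picture, good to about 4 mm: the middle of the surface that is visible of it).
- env.trace(picture, target): "mask" (420x560 bool, what is visible of it).
The state is a dict: "t": time; "joints": joint angles; "qvel": joint speeds; "tau": joint torques, N m; "eef_pos": TCP position; "tcp_rot": TCP orientation; "ft_force": force on the tool from outside, world axes, zero at the start; "moment": the same for the moment, N m; "opening": opening from 0.0 (shut) to 1.0 (fully open); "grip_force": force on a finger pad.
Only numpy, scipy, OpenCV 4.12 (cv2) and the standard library are available. Lean on these libraries where they do the work, as an engineer would, in place of code of your own. Each camera call takes 0.05 s, during which the arm holds its last target. There are 200 camera calls.

### The job

Close the tea tin with the lid press: draw the stop pin up out of the press head and park it upright in the notch of the pin rest, hanging by its collar and well inside the notch, and push the tray with the tin fully in under the press foot by its black knob. Only then bring the press lever all the way down, so that the foot pushes the lid home, and leave it down. Never touch the tin or its lid with the gripper, and leave the other things on the counter where they are.

Things in the scene. Friction and masses are not known exactly. Their poses are not given: they have to be found in the camera images.
- press: Grey bench lid press fixed to the counter. Origin on the counter under the foot's axis; +x to its back (column at x 60-105 mm), front -x roughly to the robot, z up. Base 150 mm wide, x -100 to 110, 25 high. Head block 60 wide, x -55 to 105, z 150-195. On it two cheeks hold the lever pivot (x -13 to 13, 44 mm over both, up to z 220).
- bore (a point): Mouth of the stop pin's vertical 14 mm through bore, at the head's top face (press x -35, y 0, z 195 mm), in front of the lever, whose path the standing pin blocks. Axes as the press.
- foot_face (a point): Centre of the underside of the round steel press foot (56 mm disc, press x 0, y 0): press z 136 mm with the lever up, 108.5 mm with it fully down.
- lever (a joint): Press lever, rad: 0 = up, leaning back; 1.885 = fully down at the front (stop). Knob centre = pivot + 100 mm x (-cos a, 0, sin a) in press axes, a = 2.269 - value. Friction (0.25 N m) holds it where left. The standing pin stops it at about 1.1 rad. It drives the foot 14.6 mm/rad; the foot meets the lid at about 1.2 rad; from there it takes about 5 N at the knob.
- lever_pivot (a point): Lever's pivot axis (along the press's y), at press x 0, y 0, z 207 mm. Axes as the press.
- lever_knob (a point): Centre of the lever's black knob: cylinder 28 mm in diameter, 36 mm long, lying along the press's y, on a round steel arm 12 mm thick. It can be pinched across its flat ends (36 mm) from above and turns between the fingers as they follow the arc. The point turns with the lever.
- pin: Stop pin, 110 mm long, about 0.1 kg. Origin at its lower tip, z along it to the grip. Shaft 12 mm in diameter; collar 30 mm in diameter, 40-46 mm above the tip; black cylindrical grip 25 mm in diameter, 78-110 mm above the tip. At the start it stands in the bore, collar on the head's top, tip at press z 155 mm; it must rise over 40 mm to come clear.
- pin_collar (a point): On the pin's axis, at the underside of the collar (40 mm above the tip).
- pin_grip (a point): On the pin's axis, middle of the black grip (94 mm above the tip).
- rest: Pin rest: grey stand fixed to the counter left or right of the press, base 90 x 90 x 12 mm, with a level metal plate on top (70 mm wide in y, x -45 to 40, z 100-112 mm). A straight notch 20 mm wide runs into the plate from its -x edge (towards the robot) to x 12 mm. Post under the plate at x 18-38; free space below the notch. Origin on the counter under point notch.
- notch (a point): Where the parked pin's axis should stand, at the plate's upper face (rest x 0, y 0, z 112 mm), 45 mm in from the notch's mouth. The parked pin's collar rests on this face. Axes as the rest.
- tray (a joint): Sliding steel tray of the press, m: 0 = out towards the front (at the start), 0.070 = fully in (stop), tin under the foot. Moves along the press's +x; takes about 3 N and stays where left.
- tray_knob (a point): Centre of the tray's upright black knob, at press z 82 mm: cylinder 25 mm in diameter, 30 mm high (z 67-97), on a 12 mm post on the tray (top face z 37 mm, 90 mm wide). Press x -170 mm with the tray out, -100 mm with it in; the tin's axis is 100 mm behind it.
- tin: Round metal tea tin standing in the tray's low rim (10 mm high, 3 mm play), 64 mm in diameter, lid 68 mm. Origin at the centre of its underside (press z 37 mm). Lid top at press z 118 mm while open, about 109 mm when closed.
- lid (a joint): How far the tin's lid has been pushed down, m: 0 = standing proud (start), about 0.0095 after a full press. Takes about 15 N to push.
- teapot: Bystander: silvery metal teapot, 145 mm across the belly, 160 mm high; spout to its +x, handle to -x (about 250 mm overall). Origin at the centre of its underside.
- mug: Bystander: white mug, 76 mm across, 85 mm high. Origin at the centre of its underside.
- sugar_jar: Bystander: glass jar with wooden cap, 72 mm across, 95 mm high. Origin at the centre of its underside.
- spare_tin: Bystander: a closed metal tea tin like the one in the press (68 mm across, 70 mm high), standing on the counter. Origin at the centre of its underside.
- milk_jug: Bystander: small metal milk jug, 76 mm across plus a handle to its +y, 85 mm high. Origin at the centre of its underside.
- spoon: Bystander: wooden spoon lying flat, 170 mm long.
- syrup: Bystander: brown glass bottle, 60 mm across, 190 mm high. Origin at the centre of its underside.
There are look-alikes about, which are no part of the job. Of the things like the pin, leave any that is turquoise or yellow; of the rest the smaller one is meant.

How it is judged (in metres and radians):
On the way:
1. the pin is parked in the notch and the tray is fully in, with the lid not yet pressed (horizontal distance between pin_collar and notch below 0.014 m and z of pin_collar in the frame of rest between 0.108 and 0.116 m and angle between pin's own z axis and vertical below 0.2 rad and value of joint tray above 0.065 m and value of joint lid below 0.003 m), for 0.2 s.
At the end, for the whole second after the job is handed in: Pin hanging at rest in the notch (collar within 4 mm of the plate top, axis within 14 mm of the notch site, tilt under 0.2 rad), tray in (over 65 mm), lever down (over 1.72 rad), lid pushed down over 6 mm, tin upright (0.1 rad) (horizontal distance between pin_collar and notch below 0.014 m and z of pin_collar in the frame of rest between 0.108 and 0.116 m and angle between pin's own z axis and vertical below 0.2 rad and value of joint tray above 0.065 m and value of joint lever above 1.72 rad and value of joint lid above 0.006 m and linear speed of pin below 0.02 m/s and angle between tin's own z axis and vertical below 0.1 rad); the robot touches nothing.
It fails at once if the gripper touches the tin or its lid (contact force between the fingers and tin above 1 N).
It fails at once if a bystander is moved by more than 30 mm or tipped (distance of any of teapot, mug, sugar_jar, spare_tin, milk_jug, spoon, syrup from where it was at the start of the episode above 0.03 m or angle between any of teapot, mug, sugar_jar, spare_tin, milk_jug, syrup's own z axis and vertical above 0.4 rad).
It also fails if it takes over 67 s, if anything falls off the work surface, if the arm or the gripper's body presses on something with over 40 N, if the wrist force passes 120 N, or if a joint passes its speed limit or range.

## Working session

There is one attempt and no reset: what is moved stays moved. The work goes in short steps, Python scripts to look and compute and a shell command to move; the robot and the scene stay as the last step left them, time stands still between calls to the robot, and variables do not carry over. Pictures are saved under pics/ and viewed, at most 10 in all, crops included, and the job is handed in when it is done.

```bash
mkdir -p pics
cat > h.py <<'E'
from cell import env
import numpy as np, cv2
from scipy.spatial.transform import Rotation as R
def cam(n):
    return env.read_camera(n)
def rot(p):
    o=np.array(p["orientation"],float)
    return o if o.shape==(3,3) else R.from_euler('xyz',o).as_matrix() if o.size==3 else R.from_quat(o).as_matrix()
def w(p,c): return rot(p)@np.array(c)+np.array(p["position"])
def px(p,u,v,d=None):
    d=p["depth"][int(v),int(u)] if d is None else d
    return w(p,[(u-p["cx"])/p["fx"]*d,(v-p["cy"])/p["fy"]*d,d])
def proj(p,x):
    c=rot(p).T@(np.array(x)-np.array(p["position"])); return c[0]/c[2]*p["fx"]+p["cx"],c[1]/c[2]*p["fy"]+p["cy"]
def cloud(p):
    v,u=np.mgrid[0:420,0:560]; d=p["depth"]
    c=np.stack([(u-p["cx"])/p["fx"]*d,(v-p["cy"])/p["fy"]*d,d],-1)
    return c@rot(p).T+np.array(p["position"])
E
python3 - <<'E'
from h import *
ps={n:cam(n) for n in("scene","top")}
for n,p in ps.items():
    print(n,p["position"],p["orientation"],p["fx"])
    cv2.imwrite(f"pics/{n}0.png",cv2.resize(p["img"][:,:,::-1],(800,600),interpolation=cv2.INTER_CUBIC))
    for t in["pin","pin_grip","pin_collar","lever_knob","tray_knob","notch","rest","bore","press","tin","spare_tin"]:
        print(t,[(np.round(w(p,r["centre"])).tolist(),round(r["score"],2)) for r in env.find_in(p,t)])
print(env.state())
E
```

```text
scene [1150.66035625  -28.57085653 1101.06551288] [-2.50823446  0.00840434  1.52032808] 471.51208669848063
pin [([610.0, -18.0, 247.0], 0.83), ([523.0, 105.0, 112.0], 0.64), ([612.0, -174.0, 80.0], 0.61), ([628.0, 135.0, 107.0], 0.6)]
pin_grip [([627.0, 138.0, 111.0], 0.89), ([609.0, -20.0, 243.0], 0.73), ([520.0, 105.0, 116.0], 0.58)]
pin_collar [([620.0, 140.0, 113.0], 0.95), ([518.0, 111.0, 117.0], 0.87), ([605.0, -19.0, 247.0], 0.83)]
lever_knob [([699.0, -32.0, 304.0], 0.69)]
tray_knob [([489.0, 15.0, 36.0], 0.64), ([722.0, -236.0, 95.0], 0.42), ([536.0, -322.0, 95.0], 0.31)]
notch [([504.0, 312.0, 92.0], 0.7), ([482.0, 10.0, 33.0], 0.45)]
rest [([506.0, 314.0, 87.0], 0.59)]
bore [([690.0, -19.0, 49.0], 0.65)]
press [([688.0, -24.0, 48.0], 0.97)]
tin [([735.0, 342.0, 116.0], 0.71), ([608.0, -20.0, 248.0], 0.49)]
spare_tin [([482.0, 9.0, 40.0], 0.6), ([350.0, 167.0, 68.0], 0.58), ([505.0, 314.0, 91.0], 0.4)]
top [ 221.12203689   -6.34558526 1613.04941421] [-2.96076054  0.00611994 -1.58179723] 516.1599296068055
pin [([606.0, -174.0, 107.0], 0.61), ([512.0, 104.0, 147.0], 0.52), ([
[... 624 characters left out ...]
 298.0], 0.42)]
{'t': 1.2, 'joints': array([ 1.07838158e+00,  4.90869421e-01,  1.55887601e+00, -2.28089803e-05,
        1.09166907e+00, -1.05601927e-01]), 'qvel': array([ 4.21878938e-04, -4.81947137e-04, -4.66742181e-05,  1.61913036e-03,
        1.84405493e-03, -3.00699471e-05]), 'tau': array([-3.07136943e-03, -6.12460756e+01, -2.58427030e+01,  6.92172884e-02,
        4.45806922e-02, -4.09722031e-05]), 'eef_pos': array([235.77673815, 578.86100204, 214.6882258 ]), 'tcp_rot': array([3.14141763e+00, 3.89081143e-05, 2.75479034e+00]), 'ft_force': array([0.4225518 , 0.26214901, 0.65598253]), 'moment': array([-0.01425551, -0.05867592,  0.00027731]), 'grip_force': 0.0, 'opening': 1.0034544497523072}
```

View pics/scene0.png

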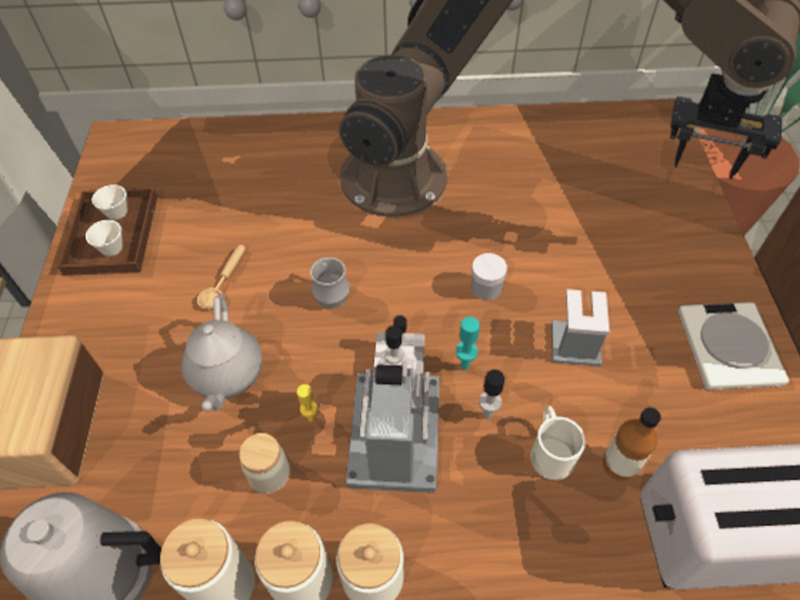

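View pics/top0.png

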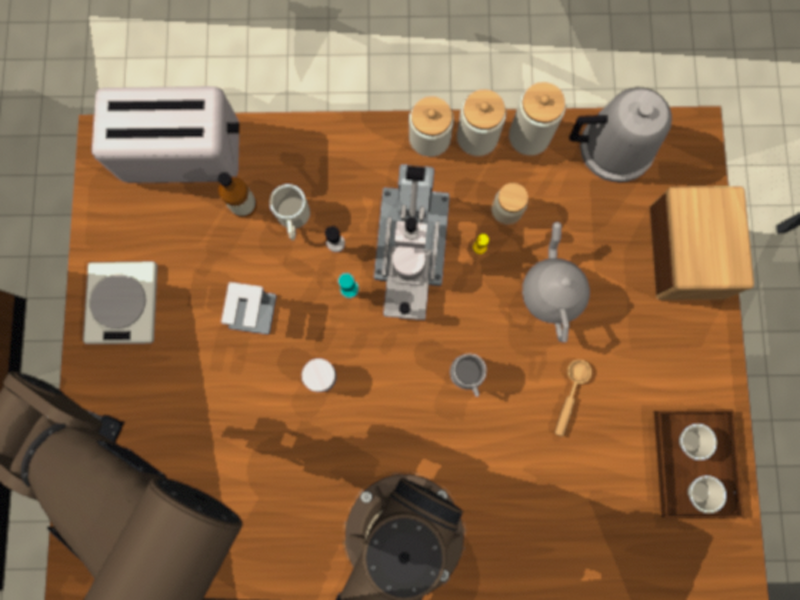

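The scene picture shows the press in the middle (head about (390,400)), the wanted black pin in its bore at (394,340), the tray knob just behind it at (400,325), and the rest with its notch at (590,310). The turquoise, yellow and counter-standing black pins (468,340), (307,400), (493,390) are look-alikes. The top picture agrees: pin (411,225), tray knob (404,308), lever knob (415,173), rest (245,305).

Next I fit the press and rest poses from the depth.

Run:
```python
from h import *
def rect(P,m,name):
    q=P[m]; 
    if len(q)<10: print(name,len(q)); return
    r=cv2.minAreaRect(q[:,:2].astype(np.float32)); print(name,len(q),"c",np.round(r[0],1),"size",np.round(r[1],1),"ang",round(r[2],2),"zmed",np.round(np.median(q[:,2]),1),"mean",np.round(q.mean(0)[:2],1))
for n in("scene","top"):
    p=cam(n);P=cloud(p);X,Y,Z=P[...,0],P[...,1],P[...,2]; print(n, np.round(np.median(Z[(X>300)&(X<450)&(abs(Y)<100)&(Z<20)]),1))
    box=lambda x0,x1,y0,y1,z0,z1:(X>x0)&(X<x1)&(Y>y0)&(Y<y1)&(Z>z0)&(Z<z1)
    rect(P,box(400,570,250,380,107,117),"plate")
    rect(P,box(400,600,240,390,7,18),"restbase")
    rect(P,box(570,780,-75,40,190,200),"head")
    rect(P,box(500,780,-120,80,20,30),"base")
    rect(P,box(570,640,-50,10,255,275),"pin top")
    rect(P,box(570,640,-50,10,225,275),"pin grip")
    rect(P,box(400,540,-50,40,66,102),"trayknob")
    rect(P,box(400,540,-50,40,92,102),"trayknobtop")
    rect(P,box(400,600,-80,50,33,41),"tray")
    rect(P,box(640,740,-80,40,250,330),"leverknob")
    rect(P,box(520,610,-80,40,112,124),"lid")
    for t in["pin_grip","lever_knob","tray_knob","rest"]:
        for r in env.trace(p,t)[:3]:
            m=r["mask"]&(p["depth"]>0); q=P[m]; print(t,round(r["score"],2),m.sum(),np.round(np.median(q,0)),np.round(q.min(0)),np.round(q.max(0)))
```

```text
scene 1.3
plate 659 c [475.1 326.6] size [70.7 88.9] ang 80.95 zmed 112.8 mean [479.5 325.9]
restbase 331 c [478.8 319.5] size [130.7 105.5] ang 3.58 zmed 12.4 mean [486.5 308.1]
head 1481 c [660.6 -31.5] size [ 69.3 162. ] ang 85.8 zmed 195.7 mean [682.1 -30.7]
base 1858 c [641.8 -27.4] size [150.  210.8] ang 84.03 zmed 26.0 mean [667.4 -22.3]
pin top 119 c [602.4 -22.3] size [23.9 24.1] ang 38.9 zmed 264.6 mean [603.9 -22.8]
pin grip 168 c [608.4 -15.5] size [43.3 24. ] ang 48.8 zmed 263.0 mean [606.  -22.8]
trayknob 84 c [466.3  -8.2] size [23.5 24.8] ang 68.69 zmed 96.2 mean [469.4  -7.2]
trayknobtop 64 c [465.9  -8.4] size [23.3 24.3] ang 86.89 zmed 97.0 mean [467.7  -8.7]
tray 371 c [527.6 -23.7] size [106.4 151.2] ang 84.05 zmed 37.8 mean [507.    3.9]
leverknob 264 c [691.2 -32.2] size [35.4 27. ] ang 80.96 zmed 303.2 mean [693.9 -32.2]
lid 19 c [570.6  11.1] size [ 2.4 28. ] ang 86.59 zmed 118.4 mean [572.8  11. ]
pin_grip 0.85 284 [607. -23. 242.] [588. -37. 193.] [617. -10. 269.]
pin_grip 0.63 223 [ 612. -173.   88.] [ 541. -196.   -2.] [ 623. -163.  117.]
pin_grip 0.6 362
[... 1051 characters left out ...]
8.1] ang 82.89 zmed 37.3 mean [509.6 -13.8]
leverknob 189 c [681.2 -30.7] size [34.7 44.9] ang 89.51 zmed 301.1 mean [683.2 -30.8]
lid 341 c [563.8 -17.5] size [66.7 57.2] ang 82.96 zmed 118.7 mean [564.9 -17.7]
pin_grip 0.57 181 [513. 108. 143.] [501.  92.  -5.] [549. 141. 154.]
pin_grip 0.49 183 [613. 137. 131.] [601. 121.  53.] [634. 158. 150.]
pin_grip 0.45 129 [598. -23. 256.] [589. -35. 194.] [627. -10. 272.]
lever_knob 0.58 264 [680. -30. 294.] [634. -55.  -2.] [816. -13. 310.]
lever_knob 0.39 3487 [625. -24.  39.] [ 458. -111.   -5.] [817.  57. 310.]
tray_knob 0.71 893 [506. -14.  39.] [455. -66.   1.] [609.  35. 103.]
rest 0.64 1020 [477. 315. 108.] [430. 276.  -3.] [528. 389. 126.]
```

```bash
python3 -m inch '[[0,0,-0.1413,0,0,-5,-1],[0,0,-0.1413,0,0,-5,-1],[0,0,0,-2.37,-3.11,0,-1],[0,0,0,-2.37,-3.11,0,-1],[0,0,0,-2.37,-3.11,0,-1],[0,0,0,-2.37,-3.11,0,-1],[0,0,0,-2.37,-3.11,0,-1],[0,0,0,-2.37,-3.11,0,-1],[0,0,0,-2.37,-3.11,0,-1],[0,0,0,-2.37,-3.11,0,-1],[0,0,0,-2.37,-3.11,0,-1],[0,0,0,-2.37,-3.11,0,-1],[0,0,0,-2.37,-3.11,0,-1],[0,0,0,-2.37,-3.11,0,-1],[0,0,0,-2.37,-3.11,0,-1],[0,0,0,-2.37,-3.11,0,-1],[0,0,0,-2.37,-3.11,0,-1],[0,0,0,-2.37,-3.11,0,-1],[0,0,0,-2.37,-3.11,0,-1],[0,0,0,-2.37,-3.11,0,-1]]'
```

```text
t: 4.2
eef_pos: [602.4, -23.5, 314.7]
tcp_rot: [3.141, 0.0, 3.037]
ft_force: [0.0, 0.2, -0.1]
opening: 1.0
grip_force: 0.0
```

```bash
python3 -m inch '[[0,0,0,0,0.05,3,-1],[0,0,0,0,0,3,-1],[0,0,0,0,0,2.3,-1],[0,0,0,0,0,0,1],[0,0,0,0,0,0,1],[0,0,0,0,0,0,1],[0,0,0,0,0,0,1],[0,0,0,0,0,0,1],[0,0,0,0,0,0,1]]'
```

```text
t: 5.32
eef_pos: [601.9, -21.8, 231.7]
tcp_rot: [3.142, 0.0, 3.037]
ft_force: [1.5, 0.8, -1.1]
opening: 0.425
grip_force: 0.0
```

Run:
```python
from h import *
p=cam("scene");P=cloud(p)
# lever knob circle in press xz
o=np.array([636.8,-26.9]);ex=np.array([.9946,-.104]);ey=np.array([.104,.9946])
for n in("scene","top"):
    p=cam(n);P=cloud(p);x=(P[...,:2]-o)@ex;y=(P[...,:2]-o)@ey;z=P[...,2]
    m=(x>30)&(x<100)&(abs(y)<13)&(z>255)&(z<330)
    q=np.c_[x[m],z[m]]
    if len(q)<8: print(n,len(q)); continue
    from scipy.optimize import least_squares
    r=least_squares(lambda c:np.hypot(q[:,0]-c[0],q[:,1]-c[1])-14,[60,285],loss='soft_l1'); print(n,len(q),r.x,np.abs(r.fun).mean(),np.arctan2(r.x[1]-207,-r.x[0]))
```

```text
scene 185 [ 51.95362802 292.38107659] 0.9906366117072455 2.117435925540906
top 0
```

```bash
python3 -m inch '[[0,0,0,0,0,0,1],[0,0,0,0,0,0,1],[0,0,0,0,0,0,1],[0,0,0,0,0,0,1],[0,0,0,0,0,0,1]]'
```

```text
t: 6.1
eef_pos: [601.8, -21.8, 231.6]
tcp_rot: [3.141, -0.0, 3.037]
ft_force: [0.1, 0.9, -1.7]
opening: 0.26
grip_force: 30.0
```

```bash
python3 -m inch '[[0,0,0,0,0,-2,1],[0,0,0,0,0,-2,1],[0,0,0,0,0,-2,1],[0,0,0,0,0,0,1],[0,0,0,1.34,2.78,0,1],[0,0,0,1.34,2.78,0,1],[0,0,0,1.34,2.78,0,1],[0,0,0,1.34,2.78,0,1],[0,0,0,1.34,2.78,0,1],[0,0,0,1.34,2.78,0,1],[0,0,0,1.34,2.78,0,1],[0,0,0,1.34,2.78,0,1],[0,0,0,1.34,2.78,0,1],[0,0,0,1.34,2.78,0,1],[0,0,0,1.34,2.78,0,1],[0,0,0,1.34,2.78,0,1],[0,0,0,0,0,0,1],[0,0,0,0,0,0,1]]'
python3 - <<'E'
from h import *
ps={n:cam(n) for n in("scene","top")}
im=[]
for n,p in ps.items():
    u,v=map(int,proj(p,[478,327,150])); v=max(v,70);u=min(max(u,90),470)
    im.append(cv2.resize(p["img"][v-70:v+70,u-90:u+90,::-1],(400,311),interpolation=cv2.INTER_CUBIC))
    P=cloud(p);X,Y,Z=P[...,0],P[...,1],P[...,2]
    # lower pin shaft points
    for z0,z1 in((214,246),(246,262),(262,300)):
        m=(abs(X-476)<25)&(abs(Y-327)<25)&(Z>z0)&(Z<z1); q=P[m]
        if len(q): print(n,z0,len(q),np.round(q.min(0)),np.round(q.max(0)),np.round(np.median(q,0)))
cv2.imwrite("pics/a.png",np.hstack(im))
E
```

```text
t: 8.35
eef_pos: [476.6, 326.3, 290.9]
tcp_rot: [-3.141, -0.001, 3.038]
ft_force: [0.3, 0.1, -0.8]
opening: 0.26
grip_force: 30.0
scene 214 39 [471. 318. 215.] [482. 330. 246.] [479. 322. 231.]
scene 246 71 [459. 310. 253.] [493. 338. 262.] [481. 321. 260.]
scene 262 95 [462. 306. 262.] [492. 339. 300.] [481. 321. 278.]
```

View pics/a.png

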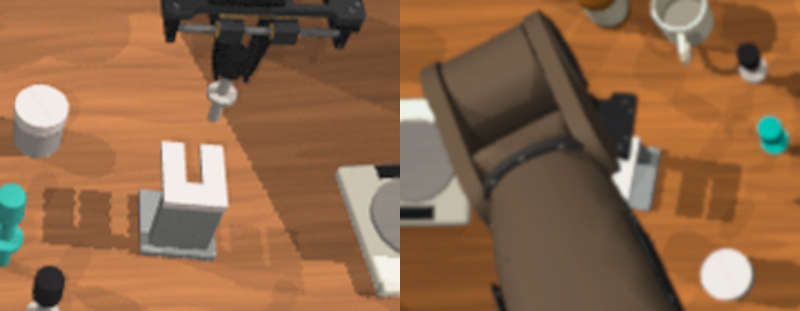

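Run:
```python
from h import *
# notch gap edges in rest axes, from both views
a=np.deg2rad(-9.15);ex=np.array([np.cos(a),np.sin(a)]);ey=np.array([-ex[1],ex[0]]);o=np.array([478.5,326.8])
for n in("scene","top"):
    p=cam(n);P=cloud(p);q=(P[...,:2]-o);x=q@ex;y=q@ey;Z=P[...,2]
    m=(abs(Z-112.5)<4)&(x>-50)&(x<45)&(abs(y)<45)
    for x0 in(-45,-35,-25,-15,-5,5,15,30):
        s=np.sort(y[m&(x>=x0)&(x<x0+10)])
        if len(s)<6: continue
        d=np.diff(s);i=d.argmax();print(n,x0,len(s),"edges",np.round([s[0],s[i],s[i+1],s[-1]],1))
    print("x range",np.round(np.percentile(x[m&(abs(y)>12)],[0,2,98,100]),1))
    m=(Z>215)&(Z<262)&(np.hypot(x,y)<25);print("pin y rest",y[m&(Z<246)].min() if m.any() else 0,y[m&(Z<246)].max() if m.any() else 0)
```

```text
scene -45 59 edges [-36.  -10.3   9.7  33.7]
scene -35 63 edges [-34.5 -10.5   8.9  34.7]
scene -25 53 edges [-34.4 -10.8   9.2  34.4]
scene -15 64 edges [-35.4 -11.5  10.1  33.3]
scene -5 59 edges [-35.6 -11.8  10.1  33.4]
scene 5 80 edges [-35.8  22.2  24.9  34.5]
scene 15 85 edges [-35.6   6.4   9.4  33.8]
scene 30 85 edges [-36.3 -23.7 -21.4  33.2]
x range [-49.5 -46.1  37.9  39.2]
pin y rest -8.560242797483726 4.237299503582537
top -45 7 edges [-35.9 -32.4 -29.7 -28.6]
top -35 13 edges [-34.9 -25.  -21.6 -21.4]
top -25 18 edges [-31.9 -26.4 -23.5 -12.7]
top -15 16 edges [-33.8 -29.6 -26.4 -10.2]
top -5 18 edges [-35.1 -18.7 -15.  -15. ]
top 5 10 edges [-34.  -21.8 -18.1 -14.8]
top 15 8 edges [-33.6 -33.6 -30.8 -27.1]
x range [-44.  -40.5  37.2  40.5]
pin y rest 0 0
```

The left crop shows the pin hanging upright from the gripper, its collar at (222,95), above the notch at (195,165). It is about 1.5 mm off the notch's centre line, so I correct that while lowering.

```bash
python3 -m inch '[[0,0,0,0,0.15,2,1],[0,0,0,0,0,3,1],[0,0,0,0,0,2.5,1],[0,0,0,0,0,2,1],[0,0,0,0,0,1.5,1],[0,0,0,0,0,1.2,1],[0,0,0,0,0,1,1],[0,0,0,0,0,0.5,1],[0,0,0,0,0,0,1]]'
python3 - <<'E'
from h import *
p=cam("scene")
u,v=map(int,proj(p,[478,327,120]))
cv2.imwrite("pics/b.png",cv2.resize(p["img"][v-50:v+50,u-70:u+70,::-1],(700,500),interpolation=cv2.INTER_CUBIC))
E
```

```text
t: 9.68
eef_pos: [476.8, 328.2, 154.6]
tcp_rot: [-3.142, -0.0, 3.037]
ft_force: [0.4, 0.2, -0.6]
opening: 0.258
grip_force: 30.0
```

View pics/b.png

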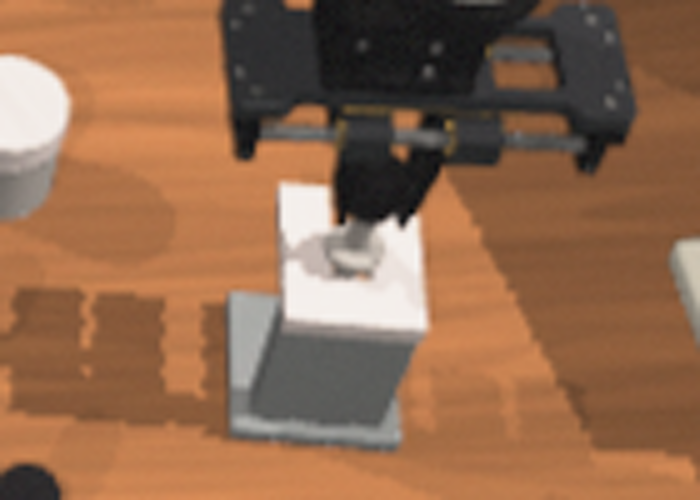

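The collar (355,252) sits centred over the notch, with the shaft inside and no side force. I lower the last millimetres and release.

```bash
python3 -m inch '[[0,0,0,0,0,0.3,1],[0,0,0,0,0,0.2,1],[0,0,0,0,0,0.05,1],[0,0,0,0,0,0,1]]'
```

```text
t: 10.22
eef_pos: [476.8, 328.2, 149.2]
tcp_rot: [3.142, 0.0, 3.037]
ft_force: [-0.1, 1.2, -0.4]
opening: 0.258
grip_force: 30.0
```

```bash
python3 -m inch '[[0,0,0,0,0,0.08,1],[0,0,0,0,0,0.04,1],[0,0,0,0,0,0,1]]'
```

```text
t: 10.6
eef_pos: [476.9, 328.3, 148.5]
tcp_rot: [3.141, 0.001, 3.037]
ft_force: [-1.4, 0.2, 5.5]
opening: 0.254
grip_force: 30.0
```

```bash
python3 -m inch '[[0,0,0,0,0,0,-0.3],[0,0,0,0,0,0,-0.3],[0,0,0,0,0,0,-0.3],[0,0,0,0,0,0,-0.3],[0,0,0,0,0,0,-0.3],[0,0,0,0,0,0,-0.3],[0,0,0,0,0,-2,-0.3],[0,0,0,0,0,-4,-0.3],[0,0,0,0,0,-4,-0.3]]'
python3 - <<'E'
from h import *
p=cam("scene");P=cloud(p);X,Y,Z=P[...,0],P[...,1],P[...,2]
m=(abs(X-478)<20)&(abs(Y-327)<20)&(Z>150)&(Z<190);q=P[m];print(len(q),q.min(0),q.max(0))
u,v=map(int,proj(p,[478,327,150]))
cv2.imwrite("pics/c.png",cv2.resize(p["img"][v-50:v+50,u-70:u+70,::-1],(700,500),interpolation=cv2.INTER_CUBIC))
E
```

```text
t: 11.72
eef_pos: [476.7, 328.1, 249.0]
tcp_rot: [-3.141, -0.0, 3.037]
ft_force: [0.6, -1.1, -0.3]
opening: 0.653
grip_force: 0.0
134 [462.5308834  313.14485507 151.32324918] [490.28862195 337.2970844  188.02278686]
```

View pics/c.png

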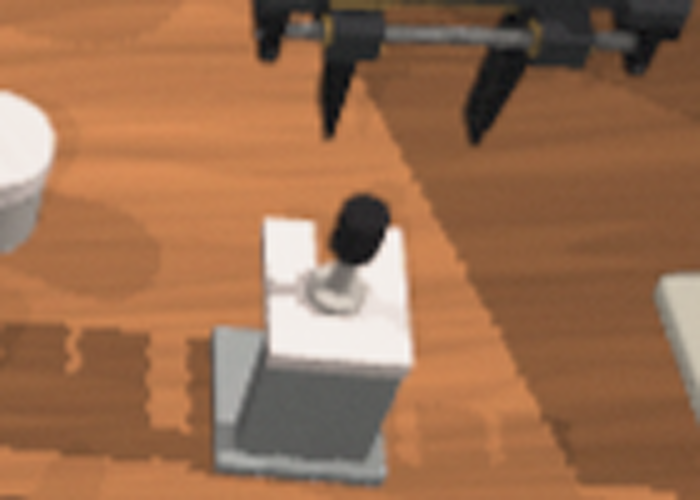

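The pin hangs in the notch, with its grip at (360,230) and its collar on the plate at (335,290). Next is the tray.

```bash
python3 -m inch '[[0,0,0,0.16,-3.365,0,1],[0,0,0,0.16,-3.365,0,1],[0,0,0,0.16,-3.365,0,1],[0,0,0,0.16,-3.365,0,1],[0,0,0,0.16,-3.365,0,1],[0,0,0,0.16,-3.365,0,1],[0,0,0,0.16,-3.365,0,1],[0,0,0,0.16,-3.365,0,1],[0,0,0,0.16,-3.365,0,1],[0,0,0,0.16,-3.365,0,1],[0,0,0,0,0,4,1],[0,0,0,0,0,4,1],[0,0,0,0,0,4,1],[0,0,0,0,0,4,1],[0,0,0,0,0,2,1],[0,0,0,0,0,0,1]]'
```

```text
t: 13.78
eef_pos: [425.3, -4.7, 67.0]
tcp_rot: [3.141, -0.003, 3.037]
ft_force: [0.1, -0.3, 1.0]
opening: 0.006
grip_force: 0.0
```

```bash
python3 -m inch '[[0,0,0,-1,0,0,1],[0,0,0,-1,0,0,1],[0,0,0,-1,0,0,1],[0,0,0,-1,0,0,1],[0,0,0,-1,0,0,1],[0,0,0,-1,0,0,1],[0,0,0,-1,0,0,1],[0,0,0,-1,0,0,1]]'
python3 - <<'E'
from h import *
p=cam("top");P=cloud(p);o=np.array([636.8,-26.9]);x=(P[...,:2]-o)@np.array([.9946,-.104]);y=(P[...,:2]-o)@np.array([.104,.9946]);z=P[...,2]
m=(abs(y)<42)&(abs(z-37.5)<4)&(x<-100)&(x>-230);print("tray front edge",np.percentile(x[m],[0,3,10]) if m.any() else 0)
E
```

```text
t: 14.78
eef_pos: [506.1, -13.2, 67.9]
tcp_rot: [3.142, 0.0, 3.037]
ft_force: [-2.3, 0.5, 2.4]
opening: 0.004
grip_force: 1.6
tray front edge 0
```

```bash
python3 -m inch '[[0,0,0,-0.5,0,0,1],[0,0,0,-0.3,0,0,1],[0,0,0,-0.1,0,0,1],[0,0,0,0,0,0,1]]'
```

```text
t: 15.32
eef_pos: [512.8, -13.8, 67.8]
tcp_rot: [3.141, -0.004, 3.038]
ft_force: [-9.1, 0.2, 4.6]
opening: 0.003
grip_force: 4.5
```

```bash
python3 -m inch '[[0,0,0,-0.3,0,0,1],[0,0,0,0,0,0,1],[0,0,0,0,0,0,1]]'
```

```text
t: 15.7
eef_pos: [512.9, -13.8, 67.7]
tcp_rot: [3.141, -0.01, 3.038]
ft_force: [-23.1, -1.0, 16.3]
opening: 0.005
grip_force: 11.2
```

```bash
python3 -m inch '[[0,0,0,1.5,0,0,1],[0,0,0,2,0,0,1],[0,0,0,2,0,-2,1],[0,0,0,0,0,-4,-0.3],[0,0,0,0,0,-5,-0.3],[0,0,0,0,0,-5,-0.3],[0,0,0,0,0,-5,-0.3],[0,0,0,0,0,-5,-0.3],[0,0,0,0,0,-2,-0.3],[0,0,0,0,0,0,-0.3]]'
python3 - <<'E'
from h import *
from scipy.optimize import least_squares
o=np.array([636.8,-26.9]);ex=np.array([.9946,-.104]);ey=np.array([.104,.9946])
for n in("scene","top"):
    p=cam(n);P=cloud(p);x=(P[...,:2]-o)@ex;y=(P[...,:2]-o)@ey;z=P[...,2]
    m=(abs(y)<20)&(abs(z-96)<5)&(x<-75)&(x>-190)
    if m.sum(): print(n,"knob top",m.sum(),np.median(x[m]),np.median(y[m]))
    m=(abs(y)<42)&(abs(z-37.5)<4)&(x<-50)&(x>-240)
    if m.sum(): print(n,"tray edge",np.percentile(x[m],[0,3,10]))
    m=(x>30)&(x<100)&(abs(y)<13)&(z>255)&(z<330); q=np.c_[x[m],z[m]]
    mm=(x>30)&(x<100)&(abs(y)<40)&(z>275)&(z<330)
    if len(q)>8:
        r=least_squares(lambda c:np.hypot(q[:,0]-c[0],q[:,1]-c[1])-14,[60,285],loss='soft_l1'); print(n,len(q),r.x,np.abs(r.fun).mean(),"y",np.percentile(y[mm],[1,99]),"z",z[mm].max())
E
```

```text
t: 16.95
eef_pos: [463.1, -8.6, 348.9]
tcp_rot: [-3.142, 0.004, 3.037]
ft_force: [0.0, 0.2, -0.2]
opening: 0.636
grip_force: 0.0
scene tray edge [-113.40328447 -110.29327839 -106.198181  ]
scene 185 [ 51.94723228 292.16074763] 1.0334373433821458 y [-17.50186106  18.34415437] z 309.3123325386673
top 137 [ 53.20384743 290.85346536] 4.443154401191567 y [-16.34485813  18.81027495] z 310.99527694280937
```

```bash
python3 -m inch '[[0,0,0,-3.78,0,0,-0.3],[0,0,0,-3.78,0,0,-0.3],[0,0,0,-3.78,0,0,-0.3],[0,0,0,-3.78,0,0,-0.3],[0,0,0,-3.78,0,0,-0.3],[0,0,0,-3.8,0.04,0,-0.3],[0,0,0,0,0,0,-0.3],[0,0,0,0,0,3,-0.3],[0,0,0,0,0,3,-0.3],[0,0,0,0,0,1.65,-0.3],[0,0,0,0,0,0,1],[0,0,0,0,0,0,1],[0,0,0,0,0,0,1],[0,0,0,0,0,0,1],[0,0,0,0,0,0,1],[0,0,0,0,0,0,1]]'
python3 - <<'E'
import numpy as np
from h import env
s=env.state();e=s["eef_pos"];d=e[:2]-[636.8,-26.9];x=d@[.9946,-.104];z=e[2]+19;print(x,d@[.104,.9946],z,s["joints"])
a=2.127-np.linspace(0,2.127-.384,16);X=-100*np.cos(a);Z=207+100*np.sin(a)
for r in np.c_[a[1:],-np.diff(X)/10,-np.diff(Z)/10].round(3): print(r)
E
```

```text
t: 19.05
eef_pos: [688.9, -30.3, 272.6]
tcp_rot: [3.139, 0.002, 3.038]
ft_force: [1.9, 8.1, 1.6]
opening: 0.376
grip_force: 30.0
52.209873359540964 2.0472817568006647 291.6258219915474 [-0.14060232  0.54202586  1.30850182  0.00250054  1.28905482 -1.60848325]
[ 2.011  1.02  -0.555]
[ 1.895  1.078 -0.433]
[ 1.778  1.121 -0.305]
[ 1.662  1.148 -0.173]
[ 1.546  1.161 -0.039]
[1.43  1.157 0.096]
[1.314 1.138 0.23 ]
[1.197 1.104 0.36 ]
[1.081 1.055 0.486]
[0.965 0.991 0.605]
[0.849 0.915 0.716]
[0.733 0.826 0.817]
[0.616 0.725 0.907]
[0.5   0.615 0.985]
[0.384 0.497 1.05 ]
```

```bash
python3 -m inch '[[0,0,0,0,0.1,0,1],[0,0,0,1.02,0,-0.555,1],[0,0,0,1.078,0,-0.433,1],[0,0,0,1.121,0,-0.305,1],[0,0,0,1.148,0,-0.173,1],[0,0,0,1.161,0,-0.039,1],[0,0,0,1.157,0,0.096,1],[0,0,0,1.138,0,0.23,1],[0,0,0,0,0,0,1]]'
python3 - <<'E'
import numpy as np
from h import env
s=env.state();e=s["eef_pos"];d=e[:2]-[636.8,-26.9];x=d@[.9946,-.104];z=e[2]+19;print(x,d@[.104,.9946],z,np.hypot(x,z-207),2.269-np.arctan2(z-207,-x))
E
```

```text
t: 20.18
eef_pos: [610.9, -22.0, 284.8]
tcp_rot: [3.14, 0.003, 3.038]
ft_force: [-0.9, 6.2, 6.1]
opening: 0.379
grip_force: 30.0
-26.309687640831203 2.189172334692635 303.8182880651752 100.32936044662773 0.9635393204427509
```

Tracking the arc well; I continue to the bottom.

```bash
python3 -m inch '[[0,0,0,1.104,0,0.36,1],[0,0,0,1.055,0,0.486,1],[0,0,0,0.991,0,0.605,1],[0,0,0,0.915,0,0.716,1],[0,0,0,0.826,0,0.817,1],[0,0,0,0.725,0,0.907,1],[0,0,0,0.615,0,0.985,1],[0,0,0,0.45,0,0.95,1],[0,0,0,0,0,0,1]]'
python3 - <<'E'
import numpy as np
from h import env
s=env.state();e=s["eef_pos"];d=e[:2]-[636.8,-26.9];x=d@[.9946,-.104];z=e[2]+19;print(x,d@[.104,.9946],z,np.hypot(x,z-207),2.269-np.arctan2(z-207,-x))
E
```

```text
t: 21.3
eef_pos: [542.7, -14.7, 225.7]
tcp_rot: [3.14, -0.002, 3.038]
ft_force: [-10.9, 8.1, 7.8]
opening: 0.376
grip_force: 30.0
-94.84475597216718 2.330929539287645 244.74195054303976 102.07831584726112 1.8902759487048502
```

```bash
python3 -m inch '[[0,0,0,-0.15,0,0.3,1],[0,0,0,0,0,0.2,1],[0,0,0,0,0,0,1]]'
```

```text
t: 21.68
eef_pos: [543.1, -14.8, 221.3]
tcp_rot: [3.14, -0.005, 3.038]
ft_force: [-20.0, 9.0, 16.8]
opening: 0.38
grip_force: 30.0
```

```bash
python3 -m inch '[[0,0,0,0,0,0,-0.3],[0,0,0,0,0,0,-0.3],[0,0,0,0,0,0,-0.3],[0,0,0,0,0,0,-0.3],[0,0,0,0,0,0,-0.3],[0,0,0,0,0,-3,-0.3],[0,0,0,0,0,-5,-0.3],[0,0,0,2,0,-5,-0.3],[0,0,0,3,-3,0,-0.3],[0,0,0,3,-4,0,-0.3],[0,0,0,0,-6,0,-0.3],[0,0,0,0,-6,0,-0.3],[0,0,0,0,0,0,-0.3]]'
python3 - <<'E'
from h import *
from scipy.optimize import least_squares
o=np.array([636.8,-26.9]);ex=np.array([.9946,-.104]);ey=np.array([.104,.9946]);im=[]
for n in("scene","top"):
    p=cam(n);P=cloud(p);x=(P[...,:2]-o)@ex;y=(P[...,:2]-o)@ey;z=P[...,2]
    m=(x>-130)&(x<-70)&(abs(y)<13)&(z>225)&(z<280); q=np.c_[x[m],z[m]]
    if len(q)>8:
        r=least_squares(lambda c:np.hypot(q[:,0]-c[0],q[:,1]-c[1])-14,[-93,245],loss='soft_l1'); print(n,len(q),r.x,np.abs(r.fun).mean(),"lever",2.269-np.arctan2(r.x[1]-207,-r.x[0]))
    m=(abs(y)<42)&(abs(z-37.5)<4)&(x<-50)&(x>-240)
    if m.sum(): print(n,"tray edge",np.percentile(x[m],[0,3,10]))
    u,v=map(int,proj(p,[560,120,150]));v0=max(v-105,0);u0=max(u-140,0)
    im.append(cv2.resize(p["img"][v0:v0+210,u0:u0+280,::-1],(400,300)))
cv2.imwrite("pics/d.png",np.vstack(im))
E
```

```text
t: 23.3
eef_pos: [445.9, -199.8, 349.6]
tcp_rot: [-3.141, -0.0, 3.033]
ft_force: [0.4, 1.1, -0.2]
opening: 0.648
grip_force: 0.0
scene 144 [-84.68310476 262.95091478] 0.9781318042738647 lever 1.6851330757140275
scene tray edge [-113.42530153 -110.15130789 -106.33963733]
top 92 [-82.35466653 262.70450932] 1.5956519455885088 lever 1.6742907302729289
top tray edge [-111.48515976 -109.69591198 -106.42203618]
```

View pics/d.png

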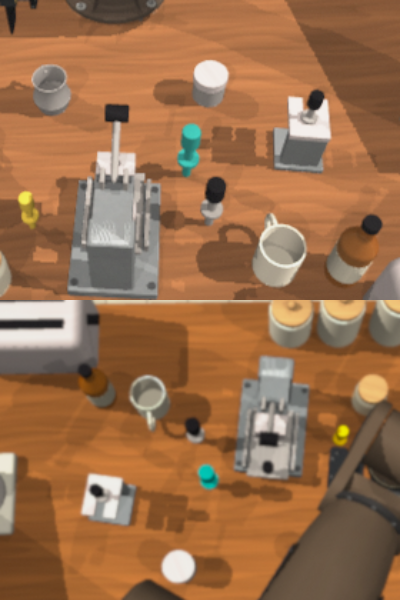

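In the upper picture the pin hangs in the notch (315,105). The lever knob is at (117,113) but stopped near 1.68 rad, so the knob slipped in the grip. I'll finish the stroke by pressing on the knob's top with the shut fingers.

```bash
python3 -m inch '[[0,0,0,-1.6,3.86,0,1],[0,0,0,-1.6,3.86,0,1],[0,0,0,-1.6,3.86,0,1],[0,0,0,-1.6,3.86,0,1],[0,0,0,-1.6,3.86,0,1],[0,0,0,0,0,2,1],[0,0,0,0,0,2,1],[0,0,0,0,0,2,1],[0,0,0,0,0,0,1],[0,0,0,0,0,1,1],[0,0,0,0,0,1,1],[0,0,0,0,0,0.7,1],[0,0,0,0,0,0,1]]'
python3 - <<'E'
from h import *
e=env.state()["eef_pos"];d=e[:2]-[636.8,-26.9];print(d@[.9946,-.104],d@[.104,.9946])
E
```

```text
t: 25.02
eef_pos: [545.8, -12.8, 262.9]
tcp_rot: [3.142, -0.0, 3.037]
ft_force: [-0.1, -0.6, 0.1]
opening: 0.006
grip_force: 0.0
-91.9856388512779 4.581995710626373
```

```bash
python3 -m inch '[[0,0,0,0,0,0.4,1],[0,0,0,0,0,0.3,1],[0,0,0,0,0,0,1]]'
python3 - <<'E'
from h import *
from scipy.optimize import least_squares
o=np.array([636.8,-26.9]);ex=np.array([.9946,-.104]);ey=np.array([.104,.9946])
p=cam("scene");P=cloud(p);x=(P[...,:2]-o)@ex;y=(P[...,:2]-o)@ey;z=P[...,2]
m=(x>-130)&(x<-60)&(abs(y)<17)&(z>215)&(z<290);print(m.sum(),P[m].min(0),P[m].max(0))
u,v=map(int,proj(p,[545,-15,255]))
cv2.imwrite("pics/e.png",cv2.resize(p["img"][v-45:v+45,u-60:u+60,::-1],(720,540),interpolation=cv2.INTER_CUBIC))
E
```

```text
t: 25.4
eef_pos: [545.8, -12.9, 258.1]
tcp_rot: [-3.141, 0.001, 3.038]
ft_force: [-10.7, 0.9, 21.0]
opening: 0.001
grip_force: 11.0
244 [533.63883167 -34.08356624 230.48223355] [5.76966057e+02 3.12571638e-01 2.89344510e+02]
```

View pics/e.png

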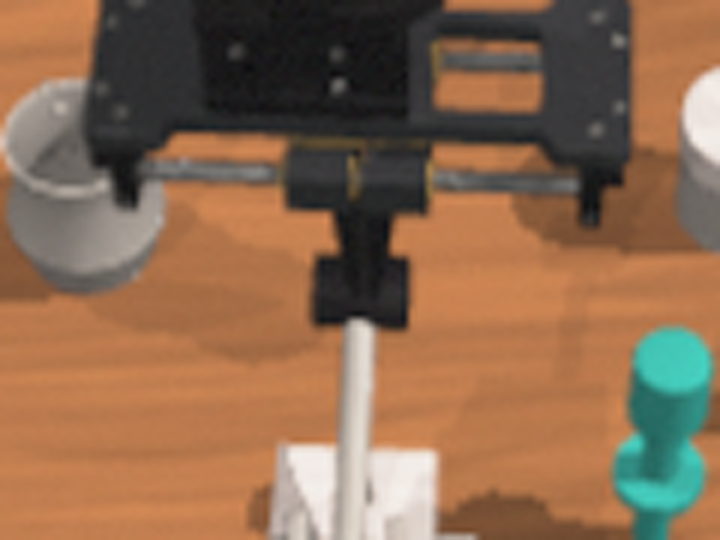

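The shut fingers press on top of the knob (360,290), and the force rises with the tip at z 258 — exactly the height of the lever's end stop. I confirm, retreat and re-measure.

```bash
python3 -m inch '[[0,0,0,0,0,0.2,1],[0,0,0,0,0,0,1],[0,0,0,0,0,-3,1],[0,0,0,0,0,-5,1],[0,0,0,2,0,-2,1],[0,0,0,2,-4,0,1],[0,0,0,2,-5,0,1],[0,0,0,2,-5,0,1],[0,0,0,0,-5,0,1],[0,0,0,0,0,0,1]]'
python3 - <<'E'
from h import *
from scipy.optimize import least_squares
o=np.array([636.8,-26.9]);ex=np.array([.9946,-.104]);ey=np.array([.104,.9946])
for n in("scene","top"):
    p=cam(n);P=cloud(p);x=(P[...,:2]-o)@ex;y=(P[...,:2]-o)@ey;z=P[...,2]
    m=(x>-130)&(x<-70)&(abs(y)<13)&(z>225)&(z<290); q=np.c_[x[m],z[m]]
    r=least_squares(lambda c:np.hypot(q[:,0]-c[0],q[:,1]-c[1])-14,[-93,245],loss='soft_l1'); print(n,len(q),r.x,"zmax",q[:,1].max(),"lever",2.269-np.arctan2(r.x[1]-207,-r.x[0]))
    X,Y,Z=P[...,0],P[...,1],P[...,2];m=(abs(X-478)<20)&(abs(Y-327)<20)&(Z>118)&(Z<200);q=P[m];print("pin",q.min(0),q.max(0))
    for t in["pin"]: print([np.round(w(p,r["centre"])).tolist() for r in env.find_in(p,t)])
E
```

```text
t: 26.7
eef_pos: [446.4, -196.1, 353.7]
tcp_rot: [-3.141, 0.0, 3.034]
ft_force: [-0.4, 0.1, -0.3]
opening: 0.006
grip_force: 0.0
scene 163 [-93.26003933 244.80779925] zmax 263.2055913052043 lever 1.8838454848217598
pin [461.00536717 311.94060654 118.00017772] [492.99431011 345.04844783 186.69157244]
[[615.0, -175.0, 79.0], [520.0, 105.0, 113.0], [626.0, 136.0, 110.0], [485.0, 326.0, 159.0], [682.0, -23.0, 86.0]]
top 107 [-90.78385371 245.25726989] zmax 263.9490379504598 lever 1.8701736089729923
pin [458.76496036 308.72908479 118.1146024 ] [497.80835025 337.67128893 189.77888365]
[[614.0, 139.0, 133.0], [511.0, 104.0, 149.0], [604.0, -173.0, 106.0]]
```

Both views put the lever at about 1.88 rad, fully down. The tray is in and the pin is parked.

```bash
python3 -c "
from cell import env
print(env.job_done())"
```

```text
the job is handed in; nothing more can be done
None
```

I handed the job in at about 27 s: the pin is parked in the notch, the tray is fully in and the lever is down at about 1.88 rad on both cameras; the lid itself I could not see, and no verdict came back.

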